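Show a brass adapter to the inspection camera

ROBOT

A 6-joint arm with a two-finger parallel gripper is mounted at the origin on the work surface. World frame = base frame: x ahead of the robot, y to its left, z up, the work surface at z = 0. Lengths are in m, angles in rad, forces in N, time in s.
With the tool pointing down it reaches from about 0.325 to 1 m from the base axis. Payload 5.1 kg.
Tool frame: the origin (TCP) lies midway between the tips of the shut fingers; the grasp point (between the pads) lies 19 mm behind it (bot.pinch_z is the distance from the TCP to the grasp point, in m); z points along the fingers, y is the line along which they close (so a half turn about z gives the same grasp; the last joint's range is limited). The gripper opens to 85 mm and grips with 20 to 120 N. Pads are 22 mm wide; open, the fingers measure 114 mm over their backs; the gripper's body (76 mm by 85 mm) begins 54 mm behind the grasp point. The pads swing forward as they close: fully open they stand 13 mm farther back than shut.
Start: joints at [-1.411, 0.124, 1.65, -0, 1.367, -0.083], TCP at [0.156, -0.631, 0.231] pointing down, gripper open.
Joint ranges: [-2.61, 2.61], [-1.02, 2.33], [0.03, 2.71], [-1.35, 4.49], [0.32, 2.68], [-2.91, 2.91]. Speed limits (rad/s): [2.57, 2.57, 3.14, 3.14, 3.14, 3.14].

INTERFACE

Orientations are given as a rotation vector (axis times angle).
In Python, from rig import bot gives the robot as it stands.
- The arm moves only by the tool apply_moves, never from a script. Its argument "increments" is a list of rows, each a list of 7 numbers: the turn, a rotation vector about the tool's x, y, z in rad, then the shift along the tool's x, y, z in cm, then the closure in counts, from 0 (fully open) to 255 (shut). In form: [[ax, ay, az, x, y, z, jaw], ...]. A call has exactly 5 rows; each row shifts and turns the commanded pose from where the row before left it, along the tool's axes as they then stand; what a row does not reach is not made up. A row lasts 1/8 s, in which the tool goes at most 62.5 mm and 10.7 degrees, less where a joint would pass 70% of its speed; a pose out of reach is approached as far as the arm can. A call is refused whole if a number of a shift passes 6.25 or a number of a turn 0.188, either way. A call with a gripper value outside its range is refused whole. The fingers move at their own pace and stop on an object; "newtons" is the grip in N (left out, the last holds). Time passes only in rows, so rows that do not move let the fingers close, or fill a call up. It gives the time, the measured TCP pose, the force, the opening and the grip force at its end, in the units of the state.
- bot.sense(): the state, without advancing time (a new reading comes with each control period).
- bot.capture(name): name is "scene" or "top" or "wrist"; returns (picture, depth): 400x640x3 uint8, blue, green, red; 400x640 float32, m along the optical axis (not along the pixel's ray), 0 where there is no reading.
- bot.camera_model(name): a dict with "intrinsics" (3x3 intrinsics, pixels), "k1" (the pictures are not rectified: a ray, as slopes to the right and down, at radius r is drawn at 1 + k1 r^2 times it, then the intrinsics apply), "xyz" and "attitude" of the camera in the world. Camera axes: x right, y up, looking along -z (the intrinsics and any distortion apply to the point x, -y, -z); pixel columns grow to the right and rows downward; lengths in m; the calibration is good to about 2 mm. A picture is of the moment at which its call begins: read the wrist's pose just before it. camera_model takes no time and is no camera call; for the wrist camera it gives the pose at the moment of the call.
- bot.hand_in(): hands the job in; it is judged then, once.
The state is a dict: "time": time; "joints": joint angles; "joint_vel": joint speeds; "joint_efforts": joint torques, N m; "eef_pos": TCP position; "eef_rot": TCP orientation; "force": force on the tool from outside, world axes, zero at the start; "moment": the same for the moment, N m; "opening": finger opening in m; "finger_force": force on a finger pad.
Only numpy, scipy, OpenCV 4.12 (cv2) and the standard library are available. Lean on these libraries where they do the work, as an engineer would, in place of code of your own. Each camera call takes 0.05 s, during which the arm holds its last target. There are 200 camera calls.

TASK

Lift the organiser case's lid all the way back and ease it gently onto its stop, without letting it swing into it, so that it stays open. Then take out the straight brass adapter (thick at one end, thin at the other) and hold it up level in front of the inspection camera: centred on the lens axis, its middle 130 mm from the lens, lying along that axis with the thin end towards the lens. Finish while still holding it there, motionless in the gripper; leave the elbow and the tee lying where they are in the case, and do not disturb the camera or the other things on the bench.

Things in the scene. Friction and masses are not known exactly. Their poses are not given: they have to be found in the camera images.
- lid (a joint): Hinge of the organiser case's lid: 0 = shut, grows as the lid is lifted, 1.70 rad = on its stop, leaning a little past upright. The hinge is stiff: the lid stays wherever it is left; lifting takes about 3 N at the handle. It starts shut or a little ajar.
- lid_hinge (a point): Middle of the lid's hinge line, along the case's far upper edge. Axes of the lid: y along the hinge line, -x from the hinge towards the handle (in the plane of the lid); they turn with the lid. The lid is a clear panel in a yellow frame 370 x 170 x 10 mm (y, x, z). Open, its handle stands about 265 mm above the bench: keep clear of it afterwards.
- lid_handle (a point): Middle of the lid's carry-handle: a black round bar 12 mm thick and 120 mm long, parallel to the hinge, 40 mm out from the lid's front edge, with a free gap of 34 mm between bar and lid; 210 mm from the hinge line (-x) and 6 mm above it (z) in the lid's axes. Pinched across (along the lid's x) from above, the bar can turn between the fingers as the lid rises.
- case: Black open organiser case, fixed to the bench, 170 x 370 x 52 mm (x, y, z), walls and floor 4 mm thick; two partitions make three bays side by side along y, each about 118 (y) x 162 (x) mm and 48 mm deep. Origin: centre of its underside; x points from the handle side to the hinge side. The fittings lie one to a bay, in any order.
- adapter_center (a point): Centre of the straight brass adapter, half-way up and half-way along it. 80 mm long along its x axis: in the middle an octagonal body 36 mm across flats and 36 mm long with upright flats at its sides (grasp here, across y), towards -x a thick round end 32 mm across and 22 mm long, towards +x a thin threaded end 19 mm across and 22 mm long. It lies flat in its bay with x level, z up; its centre is 18 mm above the bay's floor. About 0.22 kg.
- adapter_narrow_end (a point): Middle of the end face of the adapter's thin end, 40 mm from its centre along its +x.
- adapter: The same straight brass adapter; origin 18 mm below its centre.
- elbow: Brass elbow, two legs 36 mm long at right angles, 32 mm high; stays in its bay. Origin on its underside.
- tee: Brass tee, three legs 36 mm long, 32 mm high; stays in its bay. Origin on its underside.
- lens (a point): Centre of the front of the inspection camera's lens (black barrel 34 mm across on a grey head 46 mm square). The camera looks level along this point's -x; z is up. The head sits on an upright post, 160 to 240 mm above the bench.
- camstand: Fixed stand of the inspection camera, dark foot plate 100 x 110 mm and upright post reaching 282 mm high. Origin on the bench right below the middle of the camera head, 50 mm behind the lens.
- tape: Tape measure lying on its side, 72 mm across, 34 mm high; bystander. Origin: underside.
- battery: Tool battery pack 115 x 72 x 54 mm; bystander. Origin: underside.
- driver: Screwdriver lying on the bench; bystander. Origin: underside.

How it is judged:
On the way, in this order (a step that is already met when the one before it is completed fails the run):
1. the lid is back on its stop (value of joint lid above 1.62 rad), for 0.3 s.
2. the adapter is held in the fingers, lifted clear of the case (height (world z) of adapter_center above 0.1 m and contact force between the fingers and adapter above 1 N), for 0.2 s.
At the end, for the whole second after the job is handed in: Lid open (joint above 1.62 rad); adapter still, held by the fingers alone, centre 130 mm (+-18) before the lens and within 14 mm of its axis sideways and in height, level and along the axis within 0.17 rad, thin end to the lens; elbow and tee within 30 mm of where they lay (value of joint lid above 1.62 rad and contact force between the fingers and adapter above 1 N and x of adapter_center in the frame of lens between -0.148 and -0.112 m and y of adapter_center in the frame of lens between -0.014 and 0.014 m and z of adapter_center in the frame of lens between -0.014 and 0.014 m and x of adapter_narrow_end in the frame of lens above -0.13 m and angle between the x axis of adapter_center and the x axis of lens, either way round below 0.17 rad and linear speed of adapter below 0.02 m/s and angular speed of adapter below 0.2 rad/s and contact force between adapter and case below 0.2 N and contact force between adapter and camstand below 0.2 N and distance of each of elbow, tee from where it was at the start of the episode below 0.03 m); the arm keeps its last pose, push and grip.
It fails at once if the lid strikes its stop hard (faster than 1.3 rad/s near the stop) (value of joint lid above 1.5 rad and velocity of joint lid above 1.3 rad/s).
It fails at once if the camera is moved by more than 10 mm (distance of lens from where it was at the start of the episode above 0.01 m).
It fails at once if a bystander is moved by more than 30 mm (distance of any of tape, battery, driver, elbow, tee from where it was at the start of the episode above 0.03 m).
It also fails if it takes over 64 s, if anything falls off the work surface, if the arm or the gripper's body presses on something with over 40 N, if the wrist force passes 120 N, or if a joint passes its speed limit or range.

## Working session

There is one attempt and no reset: what is moved stays moved. The work goes in short steps, Python scripts to look and compute and a tool call to move; the robot and the scene stay as the last step left them, time stands still between calls to the robot, and variables do not carry over. Pictures are saved under pics/ and viewed, at most 10 in all, crops included, and the job is handed in when it is done.

Besides the shell and the picture viewer there is one more tool, called by a JSON object that holds its "op" and its "data". apply_moves: Moves the arm, as the interface text tells. Its arguments: {"type":"object","properties":{"increments":{"type":"array"},"newtons":{"type":"number"}},"required":["increments"]}

```bash
ls; mkdir -p pics; python3 - <<'E'
from rig import bot
import cv2,numpy as np
print(bot.sense())
for n in("scene","top"):
    im,d=bot.capture(n); cv2.imwrite(f"pics/{n}0.png",im); np.savez(f"pics/{n}0.npz",im=im,d=d)
    m=bot.camera_model(n); print(n,m)
print(bot.camera_model("wrist"))
E
```

```text
pics
{'time': 0.0, 'joints': array([-1.41062511e+00,  1.24497642e-01,  1.65167157e+00, -2.93351909e-05,
        1.36746074e+00, -8.25819471e-02]), 'joint_vel': array([-0.00066342,  0.00112625, -0.00105556, -0.00056492,  0.00053789,
       -0.00030735]), 'joint_efforts': array([-2.43978779e-03, -4.23617291e+01, -3.65452194e+01, -6.64516847e-05,
        6.95624753e-03,  3.44509760e-05]), 'eef_pos': array([ 0.15612386, -0.63035383,  0.23005927]), 'eef_rot': array([-3.11645883e+00, -3.80143118e-01,  1.69095783e-04]), 'force': array([ 0.56627607,  0.23936395, -0.445125  ]), 'moment': array([-0.05292814,  0.01500778, -0.01079858]), 'finger_force': 0.0, 'opening': 0.08543516536166637}
scene {'intrinsics': array([[453.27710345,   0.        , 318.55589627],
       [  0.        , 453.27710345, 195.28076011],
       [  0.        ,   0.        ,   1.        ]]), 'k1': -0.06336208618943273, 'xyz': array([ 1.01984982, -0.65881514,  1.14499213]), 'attitude': array([0.62654552, 0.24899816, 0.68909939])}
top {'intrinsics': array([[429.01044977,   0.        , 317.69791359],
       [  0.        , 429.01044977, 195.73992329],
       [  0.        ,   0.        ,   1.        ]]), 'k1': -0.09914837635038265, 'xyz': array([ 0.36026897, -0.05142908,  1.26795862]), 'attitude': array([ 0.08865345, -0.11673763, -1.55358175])}
{'intrinsics': array([[328.44103449,   0.        , 319.90135783],
       [  0.        , 328.44103449, 192.82951805],
       [  0.        ,   0.        ,   1.        ]]), 'k1': -0.051230042460134156, 'xyz': array([ 0.22855376, -0.61314129,  0.37251318]), 'attitude': array([-0.24756926,  0.19721505, -1.31710363])}
```

View pics/scene0.png

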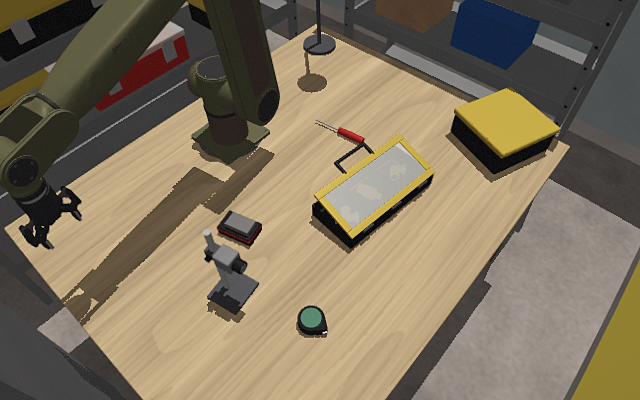

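View pics/top0.png

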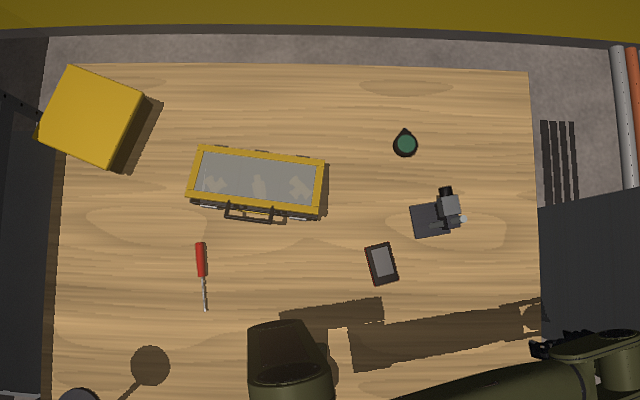

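The scene view shows the shut case with its lid (centre ~375,185), handle at (355,155), camera head at (235,260), battery (240,227), tape (312,320) and driver (345,132). The top view shows the case at (258,182), handle (255,213), middle bay fitting at (259,187), and the camera head (450,205) with its lens at (446,191) pointing up in the picture (+x).

```bash
cat > h.py <<'E'
import cv2,numpy as np
from scipy.spatial.transform import Rotation as R
F=np.diag([1,-1,-1.])
def _d(m): return np.array([m["k1"],0,0,0,0.])
def rays(m,uv):
    return cv2.undistortPoints(np.asarray(uv,float).reshape(-1,1,2),m["intrinsics"],_d(m)).reshape(-1,2)
def world(m,uv,d):
    r=rays(m,uv); p=np.c_[r,np.ones(len(r))]*np.asarray(d,float).reshape(-1,1)
    return (p@F)@R.from_rotvec(m["attitude"]).as_matrix().T+m["xyz"]
def project(m,P):
    c=(np.atleast_2d(P)-m["xyz"])@R.from_rotvec(m["attitude"]).as_matrix()@F
    return cv2.projectPoints(c.reshape(-1,1,3),np.zeros(3),np.zeros(3),m["intrinsics"],_d(m))[0].reshape(-1,2)
def cloud(m,d):
    v,u=np.mgrid[0:d.shape[0],0:d.shape[1]]
    P=world(m,np.c_[u.ravel(),v.ravel()],d.ravel()).reshape(*d.shape,3); P[d==0]=np.nan; return P
def tri(ms,uvs):
    A=np.zeros((3,3));b=np.zeros(3)
    for m,uv in zip(ms,uvs):
        r=np.r_[rays(m,[uv])[0],1]*[1,-1,-1]; r=R.from_rotvec(m["attitude"]).apply(r); r/=np.linalg.norm(r)
        Q=np.eye(3)-np.outer(r,r); A+=Q;b+=Q@m["xyz"]
    return np.linalg.solve(A,b)
E
python3 - <<'E'
from rig import bot
from h import *
for n,box in(("scene",(300,130,440,250)),("top",(180,140,330,225))):
    z=np.load(f"pics/{n}0.npz");m=bot.camera_model(n);P=cloud(m,z["d"]);hsv=cv2.cvtColor(z["im"],cv2.COLOR_BGR2HSV)
    x0,y0,x1,y1=box;S=np.zeros(z["d"].shape,bool);S[y0:y1,x0:x1]=1
    Y=S&(hsv[...,0]>18)&(hsv[...,0]<32)&(hsv[...,1]>200)&(hsv[...,2]>120)
    Q=P[Y];Q=Q[np.isfinite(Q[:,0])]
    Q=Q[Q[:,2]>.045]; c=Q.mean(0);w=np.linalg.svd(Q-c)[2][2]; w*=np.sign(w[2])
    r=np.abs((Q-c)@w)<.004; Q=Q[r];c=Q.mean(0);w=np.linalg.svd(Q-c,full_matrices=False)[2][2];w*=np.sign(w[2])
    print(n,"lid n",len(Q),"c",c,"normal",w,"tilt",np.arccos(w[2]))
    rc=cv2.minAreaRect((Q[:,:2]*1000).astype(np.float32));print(rc,cv2.boxPoints(rc).round(0).tolist())
    print("z range",np.percentile(Q[:,2],[1,99]))
    print("bench z",np.nanmedian(P[240:300,200:300,2] if n=="top" else P[250:290,350:400,2]))
    # handle: dark pixels, above bench
    D=S&(z["im"].max(2)<70)&(P[...,2]>.04); 
    print("dark",D.sum())
    # camera
    C=(P[...,2]>.15)&(P[...,2]<.3)&(P[...,1]<-.2)&(P[...,1]>-.6)&(P[...,0]>.3)
    H=P[C]; print("head",len(H),np.percentile(H,[2,50,98],axis=0))
E
python3 - <<'E'
import cv2
a=cv2.imread("pics/scene0.png")[120:320,190:450];b=cv2.imread("pics/top0.png")[130:250,180:480]
a=cv2.resize(a,None,fx=2,fy=2,interpolation=2)[:, :520];b=cv2.resize(b,(800,320),interpolation=2)
import numpy as np
c=np.zeros((600,800,3),np.uint8);c[:320]=b
a=cv2.resize(a,(364,280));c[320:,:364]=a
z=cv2.resize(cv2.imread("pics/scene0.png")[220:320,195:275],(224,280),interpolation=2);c[320:,370:594]=z
cv2.imwrite("pics/crop1.png",c)
E
```

```text
<stdin>:8: RuntimeWarning: Mean of empty slice.
  ret = um.true_divide(
<stdin>:9: RuntimeWarning: Mean of empty slice.
Traceback (most recent call last):
IndexError: index 2 is out of bounds for axis 0 with size 0
```

View pics/crop1.png

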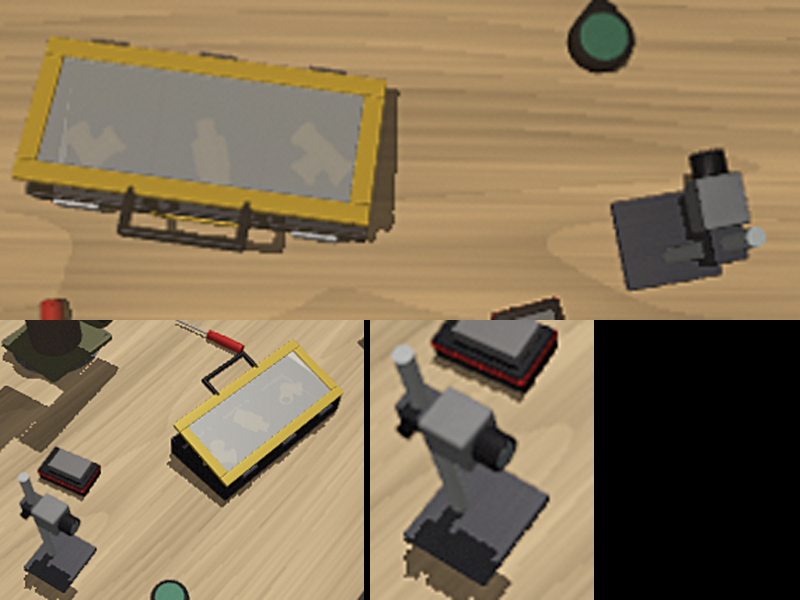

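The enlarged views show the lid slightly ajar with the handle bar at crop (183,243). The adapter is in the middle bay (crop 210,150), with elbow and tee on either side. The lens barrel (710,162) points up-picture.

```bash
python3 - <<'E'
from rig import bot
from h import *
np.set_printoptions(precision=4,suppress=True)
for n,box in(("scene",(300,130,440,250)),("top",(180,140,330,225))):
    z=np.load(f"pics/{n}0.npz");m=bot.camera_model(n);P=cloud(m,z["d"]);hsv=cv2.cvtColor(z["im"],cv2.COLOR_BGR2HSV)
    x0,y0,x1,y1=box;S=np.zeros(z["d"].shape,bool);S[y0:y1,x0:x1]=1
    Y=S&(hsv[...,0]>18)&(hsv[...,0]<32)&(hsv[...,1]>165)&(hsv[...,2]>100)&(P[...,2]>.045)
    Q=P[Y]; print(n,len(Q), np.nanpercentile(P[S][:,2],[5,50,95]))
    c=np.median(Q,axis=0)
    for _ in range(4):
        w=np.linalg.svd(Q-c,full_matrices=False)[2][2];w*=np.sign(w[2]);r=np.abs((Q-c)@w)<.004;Q=Q[r];c=Q.mean(0)
    rc=cv2.minAreaRect((Q[:,:2]*1000).astype(np.float32))
    print("n",len(Q),"normal",w,"tilt",np.arccos(w[2]),rc);
    for b in cv2.boxPoints(rc): print(b, c[2]-(w[:2]@(b/1000-c[:2]))/w[2])
    D=S&(z["im"].max(2)<90)&(P[...,2]>.04)
    v,u=np.nonzero(D);print("dark",D.sum(),np.c_[u,v,P[D]*1000].astype(int)[::max(1,D.sum()//25)].tolist())
    C=(P[...,2]>.15)&(P[...,2]<.3)&(P[...,1]<-.2)&(P[...,1]>-.6)&(P[...,0]>.3)
    v,u=np.nonzero(C);H=P[C]; print("head",len(H),u.min(),u.max(),v.min(),v.max(),np.percentile(H,[2,50,98],axis=0).tolist())
    T=H[np.abs(H[:,2]-.24)<.006];print(len(T),T[:,2].mean() if len(T) else 0)
    if len(T): print(cv2.minAreaRect((T[:,:2]*1000).astype(np.float32)))
    B=C&(z["im"].max(2)<60); print("blackpts",(P[B]*1000).astype(int)[::max(1,B.sum()//20)].tolist())
E
```

```text
scene 327 [-0.0041  0.0025  0.1057]
n 243 normal [ 0.2979 -0.0344  0.954 ] tilt 0.304550925801388 ((568.2799072265625, 102.90704345703125), (369.4395751953125, 162.9792938232422), 83.26898193359375)
[465.7012 -70.9883] 0.11169488026969224
[627.5572 -90.0908] 0.060465807171453376
[670.8586 276.8024] 0.06015731246291042
[509.0026 295.9049] 0.11138636721732226
dark 621 [[363, 142, 452, 180, 122], [361, 146, 456, 164, 119], [369, 148, 480, 175, 117], [352, 151, 450, 128, 121], [352, 153, 452, 125, 115], [340, 158, 441, 79, 123], [337, 162, 447, 59, 126], [340, 167, 463, 54, 119], [345, 172, 484, 52, 114], [426, 182, 670, 226, 54], [416, 188, 658, 189, 49], [409, 195, 655, 158, 41], [319, 202, 491, -74, 98], [399, 204, 655, 101, 53], [395, 207, 653, 84, 54], [316, 210, 476, -71, 43], [320, 213, 494, -74, 47], [324, 216, 511, -75, 48], [326, 219, 519, -75, 40], [330, 222, 539, -81, 50], [372, 224, 638, -9, 53], [341, 227, 582, -84, 69], [368, 229, 640, -31, 54], [343, 232, 592, -85, 54], [361, 234, 630, -49, 40], [348, 238, 613, -88, 48]]
head 920 203 246 229 273 [[0.4372689045014197, -0.4
[... 1764 characters left out ...]
7239979145647, -0.42484308616163896, 0.18187403957012885], [0.4732242551413761, -0.39970859327919284, 0.2154888976639986], [0.5274498864621421, -0.3773086159197007, 0.2821646965798206]]
11 0.24030228645298007
((440.9879455566406, -404.5399169921875), (15.289525985717773, 5.7462334632873535), 12.422255516052246)
blackpts [[529, -399, 210], [524, -381, 209], [521, -383, 211], [519, -385, 211], [517, -388, 208], [514, -391, 209], [512, -399, 208], [509, -403, 212], [505, -382, 202], [493, -376, 213], [486, -378, 207], [481, -380, 183], [473, -380, 216], [466, -381, 202], [460, -383, 189], [456, -404, 211], [448, -405, 268], [445, -392, 183], [434, -406, 269], [433, -410, 221], [426, -395, 196]]
```

{"op": "apply_moves", "data": {"increments": [[0, 0, -0.121, 0, 0, -1.5, 0], [0, 0, -0.121, 0, 0, -1.5, 0], [0, 0, -0.121, 0, 0, -1.5, 0], [0, 0, -0.121, 0, 0, -1.5, 0], [0, 0, -0.121, 0, 0, -1.5, 0]]}}

```text
time: 0.72
eef_pos: [0.1562, -0.6306, 0.306]
eef_rot: [-2.86, -1.297, -0.0]
force: [0.1, 0.0, 0.1]
opening: 0.0854
finger_force: 0.0
```

{"op": "apply_moves", "data": {"increments": [[0, 0, -0.121, 0, 0, -1.5, 0], [0, 0, -0.121, 0, 0, -1.5, 0], [0, 0, -0.121, 0, 0, -1.5, 0], [0, 0, -0.121, 0, 0, -1.5, 0], [0, 0, -0.121, 0, 0, -1.5, 0]]}}

```text
time: 1.35
eef_pos: [0.1562, -0.6307, 0.381]
eef_rot: [-2.344, -2.091, -0.001]
force: [0.1, -0.1, 0.5]
opening: 0.0852
finger_force: 0.0
```

```bash
python3 - <<'E'
from rig import bot
from h import *
np.set_printoptions(precision=4,suppress=True)
s=bot.sense();print(s["time"],s["joints"],s["eef_pos"],R.from_rotvec(s["eef_rot"]).as_matrix())
for n in("scene","top"):
    z=np.load(f"pics/{n}0.npz");m=bot.camera_model(n);P=cloud(m,z["d"])
    C=(P[...,2]>.15)&(P[...,2]<.3)&(P[...,1]<-.3)&(P[...,1]>-.5)&(P[...,0]>.35)&(P[...,0]<.6)
    h,e=np.histogram(P[C][:,2],np.arange(.16,.29,.003));print(dict(zip(e.round(3),h)))
    T=C&(np.abs(P[...,2]-.2155)<.004)&(z["im"].max(2)>=75);Q=P[T]
    print(n,len(Q),np.median(Q,axis=0),cv2.minAreaRect((Q[:,:2]*1000).astype(np.float32)))
    B=C&(z["im"].max(2)<60)&(P[...,2]>.176)&(P[...,2]<.215)&(P[...,0]>.495);Q=P[B]
    print("barrel",len(Q),Q[:,2].max(),cv2.minAreaRect((Q[:,:2]*1000).astype(np.float32)),cv2.fitLine((Q[:,:2]).astype(np.float32),2,0,.01,.01).ravel())
    # foot plate
    G=(P[...,2]>.004)&(P[...,2]<.03)&(P[...,1]<-.3)&(P[...,1]>-.5)&(P[...,0]>.38)&(P[...,0]<.6)&(z["im"].max(2)<110);Q=P[G]
    print("foot",len(Q),np.median(Q[:,2]),cv2.minAreaRect((Q[:,:2]*1000).astype(np.float32)))
E
```

```text
1.35 [-1.4106  0.0743  1.4564 -0.      1.6121 -1.2966] [ 0.1562 -0.6307  0.381 ] [[ 0.1137  0.9935 -0.0002]
 [ 0.9935 -0.1137  0.0012]
 [ 0.0012 -0.0004 -1.    ]]
{np.float64(0.16): np.int64(0), np.float64(0.163): np.int64(0), np.float64(0.166): np.int64(0), np.float64(0.169): np.int64(0), np.float64(0.172): np.int64(2), np.float64(0.175): np.int64(5), np.float64(0.178): np.int64(4), np.float64(0.181): np.int64(14), np.float64(0.184): np.int64(19), np.float64(0.187): np.int64(16), np.float64(0.19): np.int64(15), np.float64(0.193): np.int64(27), np.float64(0.196): np.int64(29), np.float64(0.199): np.int64(46), np.float64(0.202): np.int64(57), np.float64(0.205): np.int64(63), np.float64(0.208): np.int64(99), np.float64(0.211): np.int64(71), np.float64(0.214): np.int64(162), np.float64(0.217): np.int64(136), np.float64(0.22): np.int64(15), np.float64(0.223): np.int64(4), np.float64(0.226): np.int64(8), np.float64(0.229): np.int64(7), np.float64(0.232): np.int64(3), np.float64(0.235): np.int64(5), np.float64(0.238): np.int64(5), np.float64(0.241): np.int64(3), np.float64(0.244): np.int64
[... 2009 characters left out ...]
(3), np.float64(0.265): np.int64(4), np.float64(0.268): np.int64(5), np.float64(0.271): np.int64(1), np.float64(0.274): np.int64(5), np.float64(0.277): np.int64(10), np.float64(0.28): np.int64(23), np.float64(0.283): np.int64(12), np.float64(0.286): np.int64(0)}
top 286 [ 0.4809 -0.403   0.2172] ((485.3183288574219, -403.01544189453125), (92.32987976074219, 46.69927215576172), 10.276798248291016)
barrel 121 0.21497547987388743 ((513.4213256835938, -392.1075439453125), (30.22814178466797, 37.878143310546875), 9.747675895690918) [ 0.5565 -0.8308  0.5158 -0.3909]
foot 931 0.0118983946881277 ((460.80401611328125, -402.03863525390625), (110.36736297607422, 107.94851684570312), 16.411962509155273)
```

{"op": "apply_moves", "data": {"increments": [[0, 0, -0.004, 5.2, 1.35, -0.2, 165], [0, 0, 0, 5.2, 1.35, 0, 165], [0, 0, 0, 5.2, 1.35, 0, 165], [0, 0, 0, 5.2, 1.35, 0, 165], [0, 0, 0, 5.2, 1.35, 0, 165]]}}

```text
time: 1.98
eef_pos: [0.2534, -0.3786, 0.3827]
eef_rot: [-2.344, -2.09, -0.001]
force: [0.5, 0.0, -0.5]
opening: 0.0304
finger_force: 0.0
```

{"op": "apply_moves", "data": {"increments": [[0, 0, 0, 5.2, 1.35, 0, 165], [0, 0, 0, 5.2, 1.35, 0, 165], [0, 0, 0, 5.2, 1.35, 0, 165], [0, 0, 0, 5.2, 1.35, 0, 165], [0, 0, 0, 5.2, 1.35, 0, 165]]}}

```text
time: 2.6
eef_pos: [0.3498, -0.128, 0.383]
eef_rot: [2.345, 2.091, 0.0]
force: [1.0, -0.6, 0.7]
opening: 0.0302
finger_force: 0.0
```

{"op": "apply_moves", "data": {"increments": [[0, 0, 0, 5.2, 1.35, 0, 165], [0, 0, 0, 5.2, 1.35, 0, 165], [0, 0, 0, 5.2, 1.35, 1, 165], [0, 0, 0, 5.2, 1.35, 2, 165], [0, 0, 0, 4.8, 1.35, 2, 165]]}}

```text
time: 3.22
eef_pos: [0.446, 0.1189, 0.3326]
eef_rot: [2.343, 2.092, 0.0]
force: [0.5, -0.7, 0.6]
opening: 0.0301
finger_force: 0.0
```

```bash
cat >> h.py <<'E'
def go(s,target,yaw):
    """tool-axis shift (cm) and turn from the present pose to a pointing-down pose with tool x at yaw"""
    M=R.from_rotvec(s["eef_rot"]).as_matrix()
    T=np.array([[np.cos(yaw),np.sin(yaw),0],[np.sin(yaw),-np.cos(yaw),0],[0,0,-1]])
    return (M.T@(np.array(target)-s["eef_pos"])*100).round(2),R.from_matrix(M.T@T).as_rotvec().round(3)
E
python3 - <<'E'
from rig import bot
from h import *
np.set_printoptions(precision=4,suppress=True)
s=bot.sense();print(s["time"],s["joints"],s["eef_pos"],s["opening"])
m=bot.camera_model("wrist");im,d=bot.capture("wrist")
for p in ([.449,.116,.119],[.442,.056,.119],[.456,.176,.119]): print(project(m,p))
cv2.imwrite("pics/w1.png",im);np.savez("pics/w1.npz",im=im,d=d,**m)
P=cloud(m,d);B=(im.max(2)<80)&(P[...,2]>.09)&(P[...,2]<.16)&(P[...,0]<.475)&(P[...,0]>.4)
print(B.sum(),np.percentile(P[B],[5,50,95],axis=0))
print(go(s,[.449,.116,.10],1.453))
E
```

```text
3.225 [ 0.1442 -0.3494  1.9166 -0.0002  1.574   0.2573] [0.446  0.1189 0.3326] 0.030055410143420332
[[322.2281 165.7102]]
[[321.9425 216.8878]]
[[322.535  109.6005]]
850 [[0.4404 0.0526 0.1122]
 [0.4534 0.0784 0.1231]
 [0.4731 0.1781 0.1256]]
(array([-0.25,  0.32, 23.26]), array([0.   , 0.   , 0.005]))
```

View pics/w1.png

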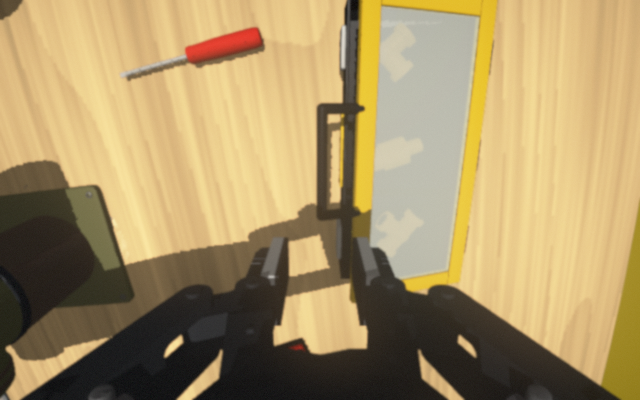

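The wrist view shows the handle bar at column 322, rows 105–217, as predicted. Descending onto it.

{"op": "apply_moves", "data": {"increments": [[0, 0, 0.005, -0.25, 0.3, 3.6, 165], [0, 0, 0, 0, 0, 3.6, 165], [0, 0, 0, 0, 0, 3.6, 165], [0, 0, 0, 0, 0, 3.6, 165], [0, 0, 0, 0, 0, 3.6, 165]]}}

```text
time: 3.9
eef_pos: [0.4481, 0.114, 0.1518]
eef_rot: [-2.349, -2.085, 0.001]
force: [-0.3, -0.0, -1.4]
opening: 0.03
finger_force: 0.0
```

{"op": "apply_moves", "data": {"increments": [[0, 0, 0, 0, 0, 2.0, 165], [0, 0, 0, 0, 0, 2.0, 165], [0, 0, 0, 0, 0, 1.2, 165], [0, 0, 0, 0, 0, 0, 165], [0, 0, 0, 0, 0, 0, 255]], "newtons": 30}}

```text
time: 4.53
eef_pos: [0.4484, 0.1142, 0.102]
eef_rot: [-2.349, -2.085, 0.001]
force: [-23.2, 2.3, 7.7]
opening: 0.0132
finger_force: 12.6
```

{"op": "apply_moves", "data": {"increments": [[0, 0, 0, 0, 0, 0, 255], [0, 0, 0, 0, 0, 0, 255], [0, 0, 0, 0, 0, 0, 255], [0, 0, 0, 0, 0, 0, 255], [0, 0, 0, 0, 0, 0, 255]]}}

```text
time: 5.15
eef_pos: [0.4471, 0.1144, 0.1017]
eef_rot: [-2.347, -2.084, 0.004]
force: [-6.2, 1.0, 2.6]
opening: 0.0108
finger_force: 29.3
```

```bash
python3 - <<'E'
from rig import bot
from h import *
np.set_printoptions(precision=4,suppress=True)
s=bot.sense();print(s)
print(R.from_rotvec(s["eef_rot"]).as_matrix(),bot.pinch_z)
p=s["eef_pos"]+[0,0,.019]
# arc about hinge in case frame, start angle from measured radius
h=np.array([.648,.093,.052]);ex=np.array([.993,-.1175,0]);
r=np.hypot((p-h)@ex,p[2]-.052);a=np.arctan2(p[2]-.052,-(p-h)@ex);print("r",r,"a",a,"y off",(p-h)@[.1175,.993,0])
E
```

```text
{'time': 5.15, 'joints': array([ 0.1335, -0.1821,  2.177 ,  0.001 ,  1.1505,  0.252 ]), 'joint_vel': array([ 0.0001, -0.0009, -0.0001,  0.0006,  0.0003, -0.0005]), 'joint_efforts': array([ -1.0964, -24.6497, -35.7581,  -0.3843,  -1.6603,   0.0117]), 'eef_pos': array([0.4471, 0.1144, 0.1017]), 'eef_rot': array([-2.3473, -2.0836,  0.0042]), 'force': array([-6.2128,  0.9962,  2.6436]), 'moment': array([ 0.1259,  1.0534, -0.017 ]), 'finger_force': 29.31940197944641, 'opening': 0.010822971163625792}
[[ 0.1186  0.9929 -0.004 ]
 [ 0.9929 -0.1186  0.0004]
 [-0.0001 -0.004  -1.    ]] 0.0187
r 0.21336020629174718 a 0.3276641193940495 y off -0.0023839564204412664
```

```bash
python3 - <<'E'
import numpy as np
phi=np.r_[.328,.37,np.arange(.45,1.36,.1),np.arange(1.40,1.74,.05),1.75]
r=21.0;u=-r*np.cos(phi);w=r*np.sin(phi)
cu=np.r_[0,np.round(u-u[0],1)];
for i in range(1,len(phi)):print(i,phi[i].round(2),np.round(u[i]-u[i-1],2),-np.round(w[i]-w[i-1],2))
E
```

```text
1 0.37 0.3 -0.83
2 0.45 0.67 -1.54
3 0.55 1.01 -1.84
4 0.65 1.19 -1.73
5 0.75 1.35 -1.61
6 0.85 1.51 -1.46
7 0.95 1.64 -1.3
8 1.05 1.77 -1.13
9 1.15 1.87 -0.95
10 1.25 1.96 -0.76
11 1.35 2.02 -0.56
12 1.4 1.03 -0.2
13 1.45 1.04 -0.15
14 1.5 1.05 -0.1
15 1.55 1.05 -0.05
16 1.6 1.05 0.0
17 1.65 1.05 0.06
18 1.7 1.04 0.11
19 1.75 1.04 0.16
```

{"op": "apply_moves", "data": {"increments": [[0, 0, 0, 0, 0.3, -0.83, 255], [0, 0, 0, 0, 0.67, -1.54, 255], [0, 0, 0, 0, 1.01, -1.84, 255], [0, 0, 0, 0, 1.19, -1.73, 255], [0, 0, 0, 0, 1.35, -1.61, 255]]}}

```text
time: 5.78
eef_pos: [0.4906, 0.1093, 0.1782]
eef_rot: [-2.344, -2.081, 0.01]
force: [-13.2, 1.3, 6.4]
opening: 0.0108
finger_force: 29.3
```

```bash
cat > st.py <<'E'
from rig import bot
from h import *
np.set_printoptions(precision=4,suppress=True)
s=bot.sense();p=s["eef_pos"]+[0,0,.019];h=np.array([.648,.093,.052]);ex=np.array([.993,-.1175,0])
print(s["time"],s["joints"],s["eef_pos"],s["force"],s["moment"],s["opening"],s["finger_force"])
print("r",np.hypot((p-h)@ex,p[2]-.052),"phi",np.arctan2(p[2]-.052,-(p-h)@ex),"y off",(p-h)@[.1175,.993,0])
E
python3 st.py
```

```text
5.775 [ 0.1113 -0.1625  2.0233  0.0019  1.2899  0.2293] [0.4906 0.1093 0.1782] [-13.2482   1.3494   6.4359] [0.2483 2.382  0.0308] 0.010831469000671555 29.347238838672638
r 0.21475563257450966 phi 0.7423922225177384 y off -0.002342030343144465
```

{"op": "apply_moves", "data": {"increments": [[0, 0, 0, 0, 1.51, -1.46, 255], [0, 0, 0, 0, 1.64, -1.3, 255], [0, 0, 0, 0, 1.77, -1.13, 255], [0, 0, 0, 0, 1.87, -0.95, 255], [0, 0, 0, 0, 1.96, -0.76, 255]]}}

```text
time: 6.4
eef_pos: [0.5811, 0.0986, 0.2361]
eef_rot: [2.349, 2.085, 0.002]
force: [-5.2, 1.4, 4.3]
opening: 0.0105
finger_force: 30.3
```

```bash
python3 st.py
```

```text
6.4 [ 0.0768 -0.0127  1.7846  0.0006  1.3684  0.1954] [0.5811 0.0986 0.2361] [-5.1565  1.3973  4.2835] [0.2505 1.0104 0.0133] 0.010543717459862928 30.25930345058441
r 0.21389207960220522 phi 1.251570588974995 y off -0.0022885531742123126
```

{"op": "apply_moves", "data": {"increments": [[0, 0, 0, 0, 1.5, -0.42, 255], [0, 0, 0, 0, 1.04, -0.24, 255], [0, 0, 0, 0, 1.04, -0.18, 255], [0, 0, 0, 0, 1.04, -0.13, 255], [0, 0, 0, 0, 1.05, -0.08, 255]]}}

```text
time: 7.02
eef_pos: [0.6376, 0.0919, 0.2448]
eef_rot: [2.349, 2.085, 0.003]
force: [-2.8, 2.7, 4.9]
opening: 0.0105
finger_force: 31.2
```

{"op": "apply_moves", "data": {"increments": [[0, 0, 0, 0, 1.05, -0.03, 255], [0, 0, 0, 0, 1.05, 0.03, 255], [0, 0, 0, 0, 0.9, 0.07, 255], [0, 0, 0, 0, 0.7, 0.08, 255], [0, 0, 0, 0, 0, 0, 255]]}}

```text
time: 7.65
eef_pos: [0.6746, 0.0875, 0.2417]
eef_rot: [2.349, 2.085, 0.003]
force: [3.7, 4.5, 3.0]
opening: 0.011
finger_force: 31.7
```

```bash
python3 st.py
```

```text
7.65 [0.0499 0.1817 1.5682 0.0006 1.3894 0.1687] [0.6746 0.0875 0.2417] [3.6749 4.5092 3.025 ] [ 0.7427 -0.1361  0.0575] 0.011011994341661993 31.72988533973694
r 0.2104635809213607 phi 1.6996934141179934 y off -0.0023589563456728226
```

{"op": "apply_moves", "data": {"increments": [[0, 0, 0, 0, 0.4, 0.05, 255], [0, 0, 0, 0, 0.4, 0.05, 255], [0, 0, 0, 0, 0.3, 0.05, 255], [0, 0, 0, 0, 0, 0, 255], [0, 0, 0, 0, 0, 0, 255]]}}

```text
time: 8.28
eef_pos: [0.6777, 0.0871, 0.2412]
eef_rot: [-2.339, -2.078, 0.02]
force: [-27.6, 6.1, 16.4]
opening: 0.0109
finger_force: 33.4
```

```bash
python3 st.py
```

```text
8.275 [0.0485 0.2002 1.5478 0.0019 1.4113 0.1662] [0.6777 0.0871 0.2412] [-27.6255   6.144   16.427 ] [ 0.86    4.5241 -0.052 ] 0.010933867053598516 33.36528092622757
r 0.21041651773985126 phi 1.7146384353710358 y off -0.002394015220405266
```

{"op": "apply_moves", "data": {"increments": [[0, 0, 0, 0, -0.4, 0, 255], [0, 0, 0, 0, -0.2, 0, 255], [0, 0, 0, 0, 0, 0, 165], [0, 0, 0, 0, 0, 0, 165], [0, 0, 0, 0, 0, 0, 165]]}}

```text
time: 8.9
eef_pos: [0.6782, 0.086, 0.2393]
eef_rot: [-2.35, -2.085, 0.002]
force: [0.2, 0.3, 0.3]
opening: 0.0304
finger_force: 0.0
```

{"op": "apply_moves", "data": {"increments": [[0, 0, 0, 0, 0, -1, 165], [0, 0, 0, 0, 0, -2, 165], [0, 0, 0, 0, 0, -3, 165], [0, 0, 0, 0, 0, -3, 165], [0, 0, 0, 0, 0, -2, 165]]}}

```text
time: 9.52
eef_pos: [0.679, 0.0867, 0.3544]
eef_rot: [2.347, 2.084, 0.005]
force: [0.1, 0.4, -0.0]
opening: 0.0298
finger_force: 0.0
```

{"op": "apply_moves", "data": {"increments": [[0, 0, 0, -1, -3, 0, 115], [0, 0, 0, -1.5, -4, 0, 115], [0, 0, 0, -1.5, -4, 0, 115], [0, 0, 0, -1, -4, 0, 115], [0, 0, 0, 0, 0, 0, 115]]}}

```text
time: 10.15
eef_pos: [0.5219, 0.0546, 0.3516]
eef_rot: [2.349, 2.084, 0.002]
force: [0.4, -0.2, 0.8]
opening: 0.0467
finger_force: 0.0
```

```bash
python3 - <<'E'
from rig import bot
from h import *
np.set_printoptions(precision=4,suppress=True)
s=bot.sense();print(s["time"],s["joints"],s["eef_pos"],s["eef_rot"],s["opening"],s["force"])
m=bot.camera_model("wrist");im,d=bot.capture("wrist");cv2.imwrite("pics/w2.png",im);np.savez("pics/w2.npz",im=im,d=d,**m)
im,d=bot.capture("top");m=bot.camera_model("top");np.savez("pics/top2.npz",im=im,d=d,**m)
P=cloud(m,d);hs=cv2.cvtColor(im,cv2.COLOR_BGR2HSV)
Y=(hs[...,0]>18)&(hs[...,0]<32)&(hs[...,1]>165)&(P[...,0]>.5)&(P[...,0]<.8)&(P[...,1]>-.15)&(P[...,1]<.35)&(P[...,2]>.06)
Q=P[Y];print(len(Q),np.percentile(Q,[2,50,98],axis=0))
w=np.linalg.svd(Q-Q.mean(0),full_matrices=False)[2][2];print(w)
E
```

```text
10.15 [ 0.002  -0.2045  1.7698 -0.0001  1.5743  0.1213] [0.5219 0.0546 0.3516] [2.3489 2.0841 0.0023] 0.04670069059130843 [ 0.3756 -0.1523  0.7615]
646 [[ 0.6279 -0.0897  0.0622]
 [ 0.6526 -0.0225  0.2029]
 [ 0.6916  0.2707  0.2222]]
[-0.9904  0.1185  0.0711]
```

View pics/w2.png

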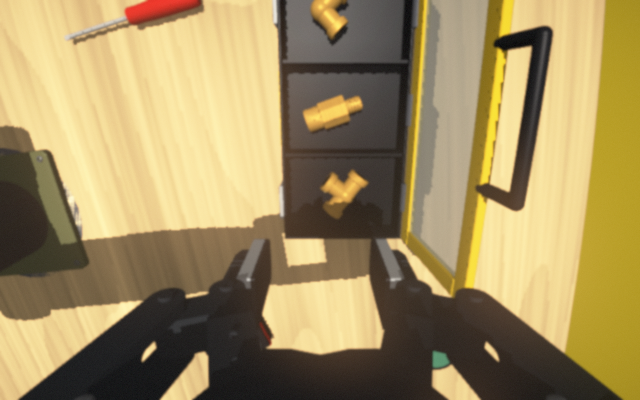

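The wrist view shows the open lid and the adapter in the middle bay, with its thick end at (308,120) and thin end at (360,103), pointing towards the hinge. The elbow is at (330,15) and the tee at (345,190).

```bash
cat > ad.py <<'E'
from h import *
np.set_printoptions(precision=4,suppress=True)
def brass(im): 
    hs=cv2.cvtColor(im,cv2.COLOR_BGR2HSV); return (hs[...,0]>8)&(hs[...,0]<28)&(hs[...,1]>110)&(hs[...,2]>90)
def fit(f,c=(.555,.105),zlo=.008,zhi=.07,rad=.075):
    z=np.load(f);m={k:z[k] for k in("intrinsics","k1","xyz","attitude")};m["k1"]=float(m["k1"])
    P=cloud(m,z["d"]);S=brass(z["im"])&(np.hypot(P[...,0]-c[0],P[...,1]-c[1])<rad)&(P[...,2]>zlo)&(P[...,2]<zhi)
    n,l,st,_=cv2.connectedComponentsWithStats(S.astype(np.uint8));S=l==1+np.argmax(st[1:,4])
    Q=P[S];(cx,cy),(a,b),t=cv2.minAreaRect((Q[:,:2]*1000).astype(np.float32))
    t=np.radians(t if a>b else t+90);e=np.array([np.cos(t),np.sin(t)]);g=(Q[:,:2]-np.array([cx,cy])/1000)
    L,W=g@e,g@[-e[1],e[0]]
    wp=np.ptp(W[L>.022]);wm=np.ptp(W[L<-.022])
    if wp>wm: e=-e;L=-L
    v,u=np.nonzero(S)
    print(f,len(Q),"centre",cx,cy,"size",a,b,"yaw thin",np.arctan2(e[1],e[0]),"ends w",wp,wm,"z",np.percentile(Q[:,2],[5,50,90,98]),"px",u.mean(),v.mean())
    return m,S
if __name__=="__main__":
    fit("pics/w2.npz")
    fit("pics/top2.npz")
E
python3 ad.py
```

```text
pics/w2.npz 1278 centre 546.9837036132812 101.85693359375 size 80.3450698852539 36.126312255859375 yaw thin 0.22107151544575632 ends w 0.019960291335924436 0.030073077565414996 z [0.0269 0.0352 0.0401 0.0411] px 331.07511737089203 112.06729264475743Traceback (most recent call last):
  File "ad.py", line 19, in <module>
    fit("pics/top2.npz")
    ~~~^^^^^^^^^^^^^^^^^
  File "ad.py", line 12, in fit
    wp=np.ptp(W[L>.022]);wm=np.ptp(W[L<-.022])
    return _methods._ptp(a, axis=axis, out=out, **kwargs)
           ~~~~~~~~~~~~~^^^^^^^^^^^^^^^^^^^^^^^^^^^^^^^^^
    umr_maximum(a, axis, None, out, keepdims),
    ~~~~~~~~~~~^^^^^^^^^^^^^^^^^^^^^^^^^^^^^^
ValueError: zero-size array to reduction operation maximum which has no identity
```

{"op": "apply_moves", "data": {"increments": [[0, 0, 0, 2.5, 0.95, 0, 85], [0, 0, 0, 2.5, 0.95, 0, 85], [0, 0, -0.174, 0, 0, 0.7, 85], [0, 0, -0.174, 0, 0, 0.7, 85], [0, 0, -0.174, 0, 0, 0.7, 85]], "newtons": 50}}

```text
time: 10.88
eef_pos: [0.5495, 0.1026, 0.3289]
eef_rot: [-1.724, -2.626, 0.0]
force: [0.0, 0.3, -0.3]
opening: 0.0572
finger_force: 0.0
```

{"op": "apply_moves", "data": {"increments": [[0, 0, -0.174, 0, 0, 0.7, 85], [0, 0, -0.174, 0, 0, 0.7, 85], [0, 0, -0.174, 0, 0, 0.7, 85], [0, 0, -0.174, 0, 0, 0.7, 85], [0, 0, -0.174, 0, 0, 0.7, 85]]}}

```text
time: 11.5
eef_pos: [0.5495, 0.1024, 0.2939]
eef_rot: [-0.457, -3.108, 0.0]
force: [-0.6, 0.3, -0.6]
opening: 0.0571
finger_force: 0.0
```

{"op": "apply_moves", "data": {"increments": [[0, 0, -0.174, 0, 0, 0.7, 85], [0, 0, -0.174, 0, 0, 0.7, 85], [0, 0, -0.174, 0, 0, 0, 85], [0, 0, 0, 0, 0, 0, 85], [0, 0, 0, 0, 0, 0, 85]]}}

```text
time: 12.12
eef_pos: [0.5489, 0.1023, 0.2803]
eef_rot: [0.348, -3.122, -0.0]
force: [0.3, -0.8, -0.4]
opening: 0.057
finger_force: 0.0
```

```bash
python3 - <<'E'
from rig import bot
from ad import *
s=bot.sense();print(s["time"],s["joints"],s["eef_pos"],s["eef_rot"],s["opening"],s["force"])
m=bot.camera_model("wrist");im,d=bot.capture("wrist");cv2.imwrite("pics/w3.png",im);np.savez("pics/w3.npz",im=im,d=d,**m)
print(go(s,[.547,.102,.011],3.363))
print(project(m,[.547,.102,.022]))
try: fit("pics/w3.npz")
except Exception as e: print(e)
w2=np.load("pics/w2.npz");w2={k:w2[k] for k in("intrinsics","k1","xyz","attitude")};w2["k1"]=float(w2["k1"])
E
```

```text
12.125 [ 0.0881 -0.1051  1.7989  0.      1.4479 -1.7046] [0.5489 0.1023 0.2803] [ 0.3478 -3.1222 -0.    ] 0.05696119731494275 [ 0.3154 -0.7542 -0.4129]
(array([ 0.19,  0.01, 26.93]), array([ 0., -0.,  0.]))
[[320.0585 153.9621]]
pics/w3.npz 1645 centre 546.855224609375 101.2332763671875 size 79.4352035522461 35.531578063964844 yaw thin 0.22373795555292772 ends w 0.01896012953747133 0.030019010921846202 z [0.0272 0.0355 0.0398 0.0407] px 319.5683890577508 151.2626139817629
```

View pics/w3.png

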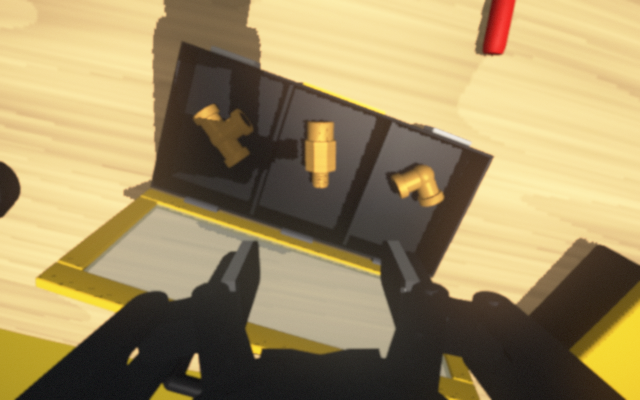

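The adapter at (320,153) lies upright in this view, aligned with the tool, thin end down-picture; both views agree to 1 mm. Descending and gripping.

{"op": "apply_moves", "data": {"increments": [[0, 0, 0, 0.2, 0.05, 4, 85], [0, 0, 0, 0, 0, 4, 85], [0, 0, 0, 0, 0, 4, 85], [0, 0, 0, 0, 0, 4, 85], [0, 0, 0, 0, 0, 4, 85]]}}

```text
time: 12.8
eef_pos: [0.5466, 0.1023, 0.0795]
eef_rot: [-0.349, 3.121, 0.0]
force: [0.3, -0.3, 0.9]
opening: 0.0572
finger_force: 0.0
```

{"op": "apply_moves", "data": {"increments": [[0, 0, 0, 0, 0, 2.5, 85], [0, 0, 0, 0, 0, 2, 85], [0, 0, 0, 0, 0, 1.4, 85], [0, 0, 0, 0, 0, 0.9, 85], [0, 0, 0, 0, 0, 0, 85]]}}

```text
time: 13.42
eef_pos: [0.5462, 0.1022, 0.0121]
eef_rot: [0.351, -3.122, -0.0]
force: [0.7, -0.2, 0.4]
opening: 0.0568
finger_force: 0.0
```

{"op": "apply_moves", "data": {"increments": [[0, 0, 0, 0, 0, 0, 255], [0, 0, 0, 0, 0, 0, 255], [0, 0, 0, 0, 0, 0, 255], [0, 0, 0, 0, 0, 0, 255], [0, 0, 0, 0, 0, 0, 255]], "newtons": 60}}

```text
time: 14.05
eef_pos: [0.5473, 0.1023, 0.0136]
eef_rot: [-0.351, 3.12, 0.0]
force: [-0.1, -0.2, 6.2]
opening: 0.0347
finger_force: 61.3
```

```bash
python3 st.py
```

```text
14.05 [ 0.0884  0.1582  2.012   0.0001  0.9692 -1.7066] [0.5473 0.1023 0.0136] [-0.1215 -0.1709  6.1806] [0.0057 0.0759 0.008 ] 0.03468106726286362 61.297258792910725
r 0.1029307975810733 phi -0.18991046029538722 y off -0.0025768791282271136
```

{"op": "apply_moves", "data": {"increments": [[0, 0, 0, 0, 0, -1, 255], [0, 0, 0, 0, 0, -2.5, 255], [0, 0, 0, 0, 0, -4, 255], [0, 0, 0, 0, 0, -4, 255], [0, 0, 0, 0, 0, -4, 255]]}}

```text
time: 14.68
eef_pos: [0.5453, 0.1021, 0.168]
eef_rot: [0.351, -3.12, -0.0]
force: [1.0, 0.4, -1.4]
opening: 0.0343
finger_force: 60.5
```

{"op": "apply_moves", "data": {"increments": [[0, 0, 0, 0, 0, -4, 255], [0, 0, 0, 0, 0, -4, 255], [0, 0, 0, 0, 0, -4, 255], [0, 0, 0, 0, 0, -2.3, 255], [0, 0, 0, 0, 0, -1, 255]]}}

```text
time: 15.3
eef_pos: [0.5462, 0.1022, 0.3217]
eef_rot: [-0.351, 3.12, -0.0]
force: [-0.4, -0.1, -1.8]
opening: 0.0342
finger_force: 60.5
```

{"op": "apply_moves", "data": {"increments": [[0, 0, 0.08, 0, 0, 0, 255], [0, 0, 0.165, 0, 0, 0, 255], [0, 0, 0.165, 0, 0, 0, 255], [0, 0, 0.165, 0, 0, 0, 255], [0, 0, 0.165, 0, 0, 0, 255]]}}

```text
time: 15.92
eef_pos: [0.5454, 0.1021, 0.3183]
eef_rot: [-0.809, -3.032, 0.002]
force: [-0.0, -0.1, -2.0]
opening: 0.0343
finger_force: 60.4
```

{"op": "apply_moves", "data": {"increments": [[0, 0, 0.165, 0, 0, 0, 255], [0, 0, 0.165, 0, 0, 0, 255], [0, 0, 0.165, 0, 0, 0, 255], [0, 0, 0.165, 0, 0, 0, 255], [0, 0, 0.165, 0, 0, 0, 255]]}}

```text
time: 16.55
eef_pos: [0.5454, 0.1022, 0.3184]
eef_rot: [-1.957, -2.454, 0.004]
force: [0.2, 0.0, -1.5]
opening: 0.0345
finger_force: 60.4
```

{"op": "apply_moves", "data": {"increments": [[0, 0, 0.165, 0, 0, 0, 255], [0, 0, 0.165, 0, 0, 0, 255], [0, 0, 0.165, 0, 0, 0, 255], [0, 0, 0.165, 0, 0, 0, 255], [0, 0, 0.165, 0, 0, 0, 255]]}}

```text
time: 17.18
eef_pos: [0.5454, 0.1021, 0.3184]
eef_rot: [-2.778, -1.464, 0.005]
force: [0.4, -1.1, -1.8]
opening: 0.0349
finger_force: 60.4
```

{"op": "apply_moves", "data": {"increments": [[0, 0, 0.165, 0, 0, 0, 255], [0, 0, 0.165, 0, 0, 0, 255], [0, 0, 0.165, 0, 0, 0, 255], [0, 0, 0.165, 0, 0, 0, 255], [0, 0, 0.13, 0, 0, 0, 255]]}}

```text
time: 17.8
eef_pos: [0.5454, 0.1022, 0.3184]
eef_rot: [-3.129, -0.284, 0.005]
force: [-0.2, -0.2, -1.2]
opening: 0.0347
finger_force: 60.4
```

```bash
python3 - <<'E'
from rig import bot
from ad import *
s=bot.sense();print(s["time"],s["joints"],s["eef_pos"],s["eef_rot"],s["opening"],s["finger_force"],s["force"])
print(go(s,[.60,-.25,.30],.18),go(s,[.659,-.370,.184],.18))
E
```

```text
17.8 [ 0.0884 -0.1249  1.7542  0.      1.5157  1.4779] [0.5454 0.1022 0.3184] [-3.1286 -0.2844  0.0055] 0.034655082024096076 60.430341116152704 [-0.2126 -0.2105 -1.2301]
(array([-0.97, 35.62,  1.83]), array([-0.   ,  0.003,  0.001])) (array([ 2.71, 48.5 , 13.41]), array([-0.   ,  0.003,  0.001]))
```

{"op": "apply_moves", "data": {"increments": [[0, 0, 0, 0.2, 2.5, 0, 255], [0, 0, 0, 0.3, 5, 0, 255], [0, 0, 0, 0.3, 5, 0, 255], [0, 0, 0, 0.3, 5, 0, 255], [0, 0, 0, 0.3, 5, 0, 255]]}}

```text
time: 18.42
eef_pos: [0.601, -0.1177, 0.3184]
eef_rot: [-3.127, -0.291, 0.005]
force: [0.8, 0.7, -2.3]
opening: 0.0344
finger_force: 60.5
```

{"op": "apply_moves", "data": {"increments": [[0, 0, 0, 0.3, 5, 0, 255], [0, 0, 0, 0.3, 5, 0, 255], [0, 0, 0, 0.3, 5, 0, 255], [0, 0, 0, 0.2, 5, 0, 255], [0, 0, 0, 0.2, 3.5, 0, 255]]}}

```text
time: 19.05
eef_pos: [0.6571, -0.3468, 0.3175]
eef_rot: [-3.126, -0.289, 0.005]
force: [0.4, 0.8, -2.2]
opening: 0.0347
finger_force: 60.5
```

{"op": "apply_moves", "data": {"increments": [[0, 0, 0, 0.0, 2.5, 1, 255], [0, 0, 0, 0, 0, 3, 255], [0, 0, 0, 0, 0, 3, 255], [0, 0, 0, 0, 0, 2, 255], [0, 0, 0, 0, 0, 0, 255]]}}

```text
time: 19.68
eef_pos: [0.661, -0.3685, 0.2264]
eef_rot: [-3.124, -0.291, 0.008]
force: [0.6, 0.6, -2.1]
opening: 0.0345
finger_force: 60.5
```

```bash
python3 - <<'E'
from rig import bot
from ad import *
s=bot.sense();print(s["time"],s["joints"],s["eef_pos"],s["eef_rot"],s["opening"],s["finger_force"],s["force"])
print(go(s,[.659,-.370,.184],.18))
out=[]
for n in("scene","top"):
    m=bot.camera_model(n);im,d=bot.capture(n);np.savez(f"pics/{n}4.npz",im=im,d=d,**m)
    L=np.array([.531,-.3935,.194]);uv=project(m,L)[0];print(n,"lens",uv,"adapter exp",project(m,s["eef_pos"]+[0,0,.009]))
    x,y=int(uv[0]),int(uv[1]);c=im[max(0,y-65):y+65,x-65:x+65];print("crop org",x-65,max(0,y-65));out.append(cv2.resize(c,(400,400),interpolation=2))
cv2.imwrite("pics/c4.png",np.hstack(out))
E
```

```text
19.675 [-0.5794  0.36    1.3794 -0.      1.4084  0.8055] [ 0.661  -0.3685  0.2264] [-3.1242 -0.2912  0.0077] 0.03451349225086691 60.499393357895315 [ 0.6488  0.6443 -2.0875]
(array([-0.21,  0.13,  4.24]), array([-0.004,  0.005,  0.006]))
scene lens [242.5081 267.9111] adapter exp [[288.2429 285.4659]]
crop org 177 202
top lens [443.8165 186.534 ] adapter exp [[437.6202 132.7721]]
crop org 378 121
```

View pics/c4.png

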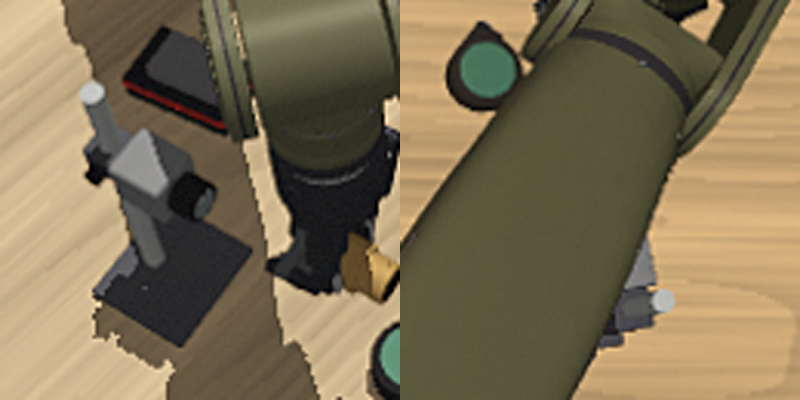

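The scene view (left) shows the adapter's thick end at crop (385,270), outward from the camera, and the lens face at crop (203,200), which is pixel (243,267), within 1 px of my estimate. The arm hides the top view.

```bash
python3 - <<'E'
from rig import bot
from ad import *
ms=[bot.camera_model(n) for n in("scene","top")]
z=np.load("pics/top0.npz");g=z["im"].max(2)[178:205,434:462];print(g)
for t in(444.5,445.3,446): print(t,tri(ms,[(243,267),(t,187)]))
z=np.load("pics/scene4.npz");P=cloud(ms[0],z["d"]);S=brass(z["im"])&(P[...,2]>.15)&(P[...,2]<.32)&(np.hypot(P[...,0]-.66,P[...,1]+.37)<.08)
Q=P[S];v,u=np.nonzero(S);print(len(Q),u.min(),u.max(),v.min(),v.max(),np.percentile(Q,[2,50,98],axis=0))
s=bot.sense();M=R.from_rotvec(s["eef_rot"]).as_matrix();q=(Q-s["eef_pos"])@M
print("tool frame",np.percentile(q,[1,25,50,75,99],axis=0)*1000)
f=q[q[:,0]>.035];c=f[:,0]>np.percentile(q[:,0],98)-.004;print("end face",len(f),q[q[:,0]>np.percentile(q[:,0],98)-.004].mean(0)*1000)
E
```

```text
[[166 168 166 165 165 166 165 166 164 163 163 162 162 162 162 161 160 160
  162 166 166 166 166 165 167 167 168 167]
 [171 170 170 171 171 171 171 169 169 171 169 170 171 169 169 169 168 169
  167 166 165 166 164 163 163 163 165 162]
 [165 166 164 166 166 167 166 166 166 167 167 168 168 167 167 167 168 167
  168 165 167 167 166 166 166 165 166 166]
 [165 164 164 164 164 164 164 164 166 164 165 166 166 165 165 164 165 166
  164 166 167 165 166 166 166 164 166 165]
 [166 166 166 166 167 167 166 167 165 166 166 166 166 167 168 168 168 167
  168 168 168 167 166 166 167 167 167 167]
 [169 168 169 167 169 168 168 168 168 167 167 167 166 168 168 170 169 169
  168 166 166 167 168 168 169 168 168 168]
 [162 166 170 169 170 169 168 170 170 171 172 172 172 175 177 178 176 172
  169 167 167 166 167 167 166 167 167 166]
 [154 158 165 167 168 168 170 171 177 180 182 186 152 157 126 131 128 150
  174 170 170 168 168 169 168 169 169 167]
 [154 155 157 158 162 165 169 176 128 133 116 106  77  82  47  50  49 116
  184 173 173 172 172 171 171 172 172 171]
 [159 158 158 161 170 127 104  98  53  53  33  
[... 1758 characters left out ...]
111 110 108 109 108 108
  107 107 106 106 105 102 110 150 193 185]
 [ 66  45  39  52  53  55  53  50 101 114 111 110 110 110 107 108 106 107
  105 107 106 107 105 104  98 135 192 183]
 [ 46  30  31  52  55  54  54  45  95 115 112 110 110 110 108 107 105 107
  107 107 107 107 105 106 101  96 150 184]]
444.5 [ 0.5304 -0.393   0.197 ]
445.3 [ 0.5307 -0.394   0.1986]
446 [ 0.5309 -0.3949  0.2   ]
197 288 306 280 300 [[ 0.6666 -0.3813  0.2325]
 [ 0.6846 -0.3689  0.2476]
 [ 0.702  -0.3495  0.254 ]]
tool frame [[  4.0102 -17.3489 -23.4154]
 [ 13.6188  -4.4827 -19.5406]
 [ 21.5554   4.1415 -16.6338]
 [ 31.5767   9.4686 -12.9443]
 [ 39.1378  15.8881  -0.3604]]
end face 31 [ 37.4235   3.2266 -13.9988]
```

{"op": "apply_moves", "data": {"increments": [[0, 0, 0, -0.25, 0.18, 0.6, 255], [0, 0, 0, 0, 0, 1.2, 255], [0, 0, 0, 0, 0, 1.2, 255], [0, 0, 0, 0, 0, 0.7, 255], [0, 0, 0, 0, 0, 0.1, 255]]}}

```text
time: 20.4
eef_pos: [0.6598, -0.3714, 0.1908]
eef_rot: [-3.127, -0.291, 0.003]
force: [-0.1, -0.5, -1.8]
opening: 0.0346
finger_force: 60.5
```

{"op": "apply_moves", "data": {"increments": [[0, 0, 0, 0, 0, 0, 255], [0, 0, 0, 0, 0, 0, 255], [0, 0, 0, 0, 0, 0, 255], [0, 0, 0, 0, 0, 0, 255], [0, 0, 0, 0, 0, 0, 255]]}}

```text
time: 21.02
eef_pos: [0.6603, -0.3717, 0.1924]
eef_rot: [3.128, 0.291, 0.0]
force: [0.9, -0.7, -1.2]
opening: 0.0344
finger_force: 60.6
```

```bash
python3 - <<'E'
from rig import bot
from ad import *
s=bot.sense();print(s["time"],s["joint_vel"],s["eef_pos"],s["eef_rot"],s["opening"],s["finger_force"],s["force"])
M=R.from_rotvec(s["eef_rot"]).as_matrix();c=s["eef_pos"]-M[:,2]*.0085
e=np.array([.984,.179,0]);d=c-[.5305,-.394,.195];print("range,side,dz",d@e,d@[-.179,.984,0],d[2],"yaw",np.arctan2(M[1,0],M[0,0]))
m=bot.camera_model("scene");im,dd=bot.capture("scene");P=cloud(m,dd);hs=cv2.cvtColor(im,cv2.COLOR_BGR2HSV)
Y=(hs[...,0]>18)&(hs[...,0]<32)&(hs[...,1]>140)&(P[...,0]>.58)&(P[...,0]<.78)&(P[...,1]>-.15)&(P[...,1]<.35)&(P[...,2]>.07)&(P[...,2]<.3)
Q=P[Y];q=Q[:,:2]@[.993,-.1175];a=np.polyfit(Q[:,2],q,1);print("lid pts",len(Q),"angle",np.pi/2+np.arctan(a[0]))
S=brass(im)&(P[...,2]>.12)&(P[...,2]<.3)&(np.hypot(P[...,0]-.66,P[...,1]+.37)<.08)
t=(P[S]-s["eef_pos"])@M;print(np.percentile(t,[1,50,99],axis=0)*1000)
x0,y0=190,90;cv2.imwrite("pics/f5.png",cv2.resize(im[90:340,190:450],(624,600),interpolation=2))
E
```

```text
21.025 [ 0.0001  0.0001  0.0009  0.0006 -0.0029  0.001 ] [ 0.6603 -0.3717  0.1924] [3.1279 0.2915 0.0002] 0.034431007948619106 60.550397189799696 [ 0.9172 -0.7429 -1.2142]
range,side,dz 0.13168118029821527 -0.0012638672780324123 0.005918326242010885 yaw 0.18583247617568027
lid pts 897 angle 1.6871592743104533
[[  2.7123 -13.3047 -28.926 ]
 [ 23.6692   4.4353 -22.0021]
 [ 40.3253  16.323   -5.9835]]
```

View pics/f5.png

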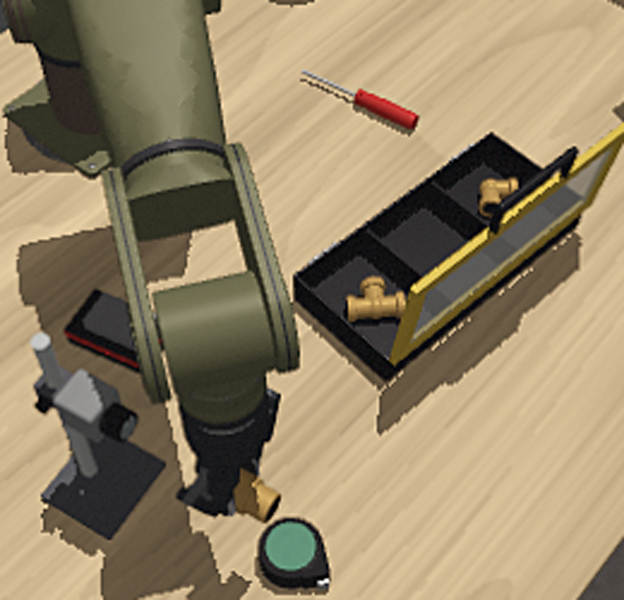

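The lid stands open (1.69 rad) and the tee and elbow are in place. The adapter is in front of the lens with its thick end facing away. It sits about 6 mm high, so I'll lower it, settle and hand in.

{"op": "apply_moves", "data": {"increments": [[0, 0, 0, 0, 0, 0.3, 255], [0, 0, 0, 0, 0, 0.3, 255], [0, 0, 0, 0, 0, 0, 255], [0, 0, 0, 0, 0, 0, 255], [0, 0, 0, 0, 0, 0, 255]]}}

```text
time: 21.7
eef_pos: [0.6603, -0.3717, 0.1865]
eef_rot: [3.128, 0.291, 0.0]
force: [0.8, 1.0, -1.9]
opening: 0.0344
finger_force: 60.6
```

{"op": "apply_moves", "data": {"increments": [[0, 0, 0, 0, 0, 0, 255], [0, 0, 0, 0, 0, 0, 255], [0, 0, 0, 0, 0, 0, 255], [0, 0, 0, 0, 0, 0, 255], [0, 0, 0, 0, 0, 0, 255]]}}

```text
time: 22.32
eef_pos: [0.6602, -0.3717, 0.1863]
eef_rot: [-3.128, -0.291, -0.0]
force: [-0.5, -0.3, -1.3]
opening: 0.0347
finger_force: 60.5
```

```bash
python3 - <<'E'
from rig import bot
s=bot.sense();print(s["eef_pos"],abs(s["joint_vel"]).max(),s["finger_force"])
if abs(s["eef_pos"][2]-.187)<.005: print(bot.hand_in())
E
```

```text
[ 0.66024565 -0.37168983  0.18631585] 0.0017282839629594762 60.549547236878425
the job is handed in; nothing more can be done
None
```

I handed the job in at about 22 s (no verdict came back): the lid is resting on its stop at about 1.69 rad, and the adapter is held still about 130 mm in front of the lens, on its axis, thin end towards it.

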